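# Trip-test battery breakers, reset them and sort them by result

## Robot

A 6-joint arm with a two-finger parallel gripper is mounted at the origin on the work surface. World frame = base frame: x ahead of the robot, y to its left, z up, the work surface at z = 0. Lengths are in m, angles in rad, forces in N, time in s.
With the tool pointing down it reaches from about 0.375 to 0.925 m from the base axis. Payload 5.7 kg.
Tool frame: the origin (TCP) lies midway between the tips of the shut fingers; the grasp point (between the pads) lies 19 mm behind it; z points along the fingers, y is the line along which they close (so a half turn about z gives the same grasp; the last joint's range is limited). The gripper opens to 88 mm and grips with 3 to 60 N. Pads are 20 mm wide; open, the fingers measure 115 mm over their backs; the gripper's body (75 mm by 178 mm) begins 61 mm behind the grasp point.
Start: joints at [1.225, 0.359, 1.51, -0, 1.272, -0.115], TCP at [0.137, 0.584, 0.196] pointing down, gripper open.
Joint ranges: [-2.97, 2.97], [-1.01, 2.36], [0.21, 2.38], [-0.96, 4.11], [0.2, 2.71], [-2.98, 2.98]. Speed limits (rad/s): [2.39, 2.39, 3.14, 3.14, 3.14, 3.14].

## Interface

Orientations are given as a unit quaternion [x, y, z, w].
In Python, from bench import move_ptp, servo_line, goto_joints, move_gripper, sleep, inverse_kinematics, capture, PlanningError, close_job, spot_in, silhouettes, current_clock, current_joint_pos, current_qvel, current_joint_torque, current_position, current_orientation, current_force, current_torque, current_finger_gap, current_grip_force gives the robot as it stands. Calls block until the motion is done:
- move_ptp(position, orientation): joint-space move of the TCP to a pose.
- servo_line(position, orientation=None, rate=0.15, contact_N=None): straight line of the TCP; orientation=None keeps the orientation; rate is the mean speed in m/s. With contact_N (N) it stops when the force on the tool has changed by that much, and returns True; else False.
- goto_joints(angles): joint-space move.
- move_gripper(opening): finger opening in m; the grip force is fixed at half the most; returns when the fingers have stopped.
- sleep(seconds).
- inverse_kinematics(position, orientation): joint angles nearest the present ones, or None.
- capture(name): name is "scene" or "top" or "wrist"; returns a dict with "image" (480x640x3 uint8, blue, green, red), "range_z" (480x640 float32, m along the optical axis (not along the pixel's ray), 0 where there is no reading), "intrinsics" (3x3 intrinsics, pixels), "R" (3x3) and "t" (3): a world point X has camera coordinates R X + t. Camera axes: x right, y down, z forward; pixel columns grow to the right and rows downward; lengths in m; the calibration is good to about 2 mm. A picture is of the moment at which its call begins.
A pose or a line that the arm cannot do raises PlanningError and nothing moves.
- close_job(): hands the job in; it is judged then, once.
Trained networks look in the newest picture that a camera, given by its name, has taken for a name from the list of things; names that differ only in an ending like _2 or _b are one class to them, and where a whole thing is asked for, a point or a joint stands for the part that bears it (a point fixed in the world has none). Each returns a list of dicts, best first, with "conf" (0 to 1); they miss things now and then, are a little off and sometimes report something else, mostly with a low value. They report only what shows in the picture. A call takes as long as a camera call. They do not tell look-alikes from the thing itself.
- spot_in(camera, query): "xy" ([column, row] in pixels, amid what is visible of it).
- silhouettes(camera, query): "region" (480x640 bool, what is visible of it) and "xy" ([column, row] in pixels, amid what is visible of it).
Readings, each from a call of its own:
- current_clock(): time.
- current_joint_pos(): joint angles.
- current_qvel(): joint speeds.
- current_joint_torque(): joint torques, N m.
- current_position(): TCP position.
- current_orientation(): TCP orientation.
- current_force(): force on the tool from outside, world axes, zero at the start.
- current_torque(): the same for the moment, N m.
- current_finger_gap(): finger opening in m.
- current_grip_force(): force on a finger pad.
Only numpy, scipy, OpenCV 4.12 (cv2) and the standard library are available. Lean on these libraries where they do the work, as an engineer would, in place of code of your own. Each camera call takes 0.05 s, during which the arm holds its last target. There are 200 camera calls.

## Task

Check the battery breakers lying on the bench: first press the red trip button of every one right down, and leave the levers that drop hanging until all have been tried. Then lift every dropped lever back up until it stays, and put the breakers whose lever dropped into the green tray and those whose lever stayed up into the red tray, each flat on its base on the tray floor with its lever up. Do not shift the control unit, the multimeter or the solder.

Things in the scene. Friction and masses are not known exactly. Their poses are not given: they have to be found in the camera images.
- breaker_1: battery circuit breaker lying on its base: black, yellow lever and red button on top; sound or worn out (only a press tells); may be absent (None). Origin: centre of its underside, z up, x from lever end to button end. Flange 76 (x) by 46 (y) by 8 mm; a brass stud to 22 mm high at each end; case 54 (x) by 46 (y) mm, top face 34 mm high. Grip it across y (46 mm). 0.2 to 0.35 kg
- button_top_1 (a point): centre of the top of that breaker's red trip button, 14 mm across, in the breaker's frame at x = +18, y = 0, z = 41 mm. Goes 5 mm down, about 4 N at the bottom, springs back. On a sound breaker the lever drops once it is about 3.5 mm down; on a worn-out one it moves just the same but the lever stays up
- lever_1 (a joint): its yellow reset lever, rad: 0 up, leaning 15 deg from upright to +x; 1.05 dropped, leaning 45 deg to -x (breaker's frame). Pivot along y at x = -12, z = 28 mm; tip 34 mm from it: x = -3, z = 61 up; x = -36, z = 52 mm dropped. Blade 4 mm thick, end 16 mm wide. A spring snaps it up once raised past 0.2 rad, else down; raising takes under 1 N, best lifting the tip along its arc
- breaker_2: another such breaker, as breaker_1; may be sound or worn out; may be absent (None)
- button_top_2 (a point): of breaker_2: as button_top_1
- lever_2 (a joint): of breaker_2: as lever_1
- breaker_3: another such breaker, as breaker_1; may be sound or worn out; may be absent (None)
- button_top_3 (a point): of breaker_3: as button_top_1
- lever_3 (a joint): of breaker_3: as lever_1
- breaker_4: another such breaker, as breaker_1; may be sound or worn out; may be absent (None)
- button_top_4 (a point): of breaker_4: as button_top_1
- lever_4 (a joint): of breaker_4: as lever_1
- breaker_5: another such breaker, as breaker_1; may be sound or worn out; may be absent (None)
- button_top_5 (a point): of breaker_5: as button_top_1
- lever_5 (a joint): of breaker_5: as lever_1
- breaker_6: another such breaker, as breaker_1; may be sound or worn out; may be absent (None)
- button_top_6 (a point): of breaker_6: as button_top_1
- lever_6 (a joint): of breaker_6: as lever_1
- green_tray: shallow green plastic tray for sound breakers, fixed; 200 (x) by 180 (y) mm outside, walls and floor 4 mm thick, rim 14 mm above the bench; origin at the centre of its underside; takes up to four breakers, two by two
- red_tray: shallow red plastic tray for worn-out breakers, fixed; 200 (x) by 180 (y) mm outside, walls and floor 4 mm thick, rim 14 mm above the bench; origin at the centre of its underside; takes up to four breakers, two by two
- ecu_case: aluminium control-unit case with a black connector, 90 by 130 by 33 mm, origin under its centre; a bystander
- multimeter: orange multimeter, 150 by 75 by 45 mm, origin under its centre; a bystander
- solder_spool: solder spool standing on end, yellow flanges, 48 mm across, 38 mm high, origin under its centre; a bystander
Things that resemble listed ones, but are neither listed nor needed, are in the scene too. Leave any blue or pink look-alike of the breaker_4 alone. Leave any pink look-alike of the breaker_6 alone.

How it is judged:
By the outcome, as a careful person would: the job done as asked, in the order asked, and still so for the second after the job is handed in, with the robot touching nothing.
Of breaker_1, breaker_2, breaker_3, breaker_4, breaker_5, breaker_6 only 4 to 5 are there at a start; the rules pass over those that are not, and their reading is None.
At some moment in a run one of breaker_1, breaker_2, breaker_3, breaker_4, breaker_5, breaker_6 may be knocked a few centimetres aside while the robot is not near it.
It also fails if it takes over 208 s, if anything falls off the work surface, if the arm or the gripper's body presses on something with over 40 N, if the wrist force passes 120 N, or if a joint passes its speed limit or range.

## Working session

There is one attempt and no reset: what is moved stays moved. The work goes in short steps, each a Python script; the robot and the scene stay as the last script left them, time stands still between calls to the robot, and variables do not carry over. Pictures are saved under pics/ and viewed, at most 14 in all, crops included, and the job is handed in when it is done.

```bash
ls; mkdir -p pics; python3 - <<'E'
from bench import *
import cv2,numpy as np
for n in ("top","scene"):
    c=capture(n); cv2.imwrite(f"pics/{n}0.png",c["image"]); print(n,c["intrinsics"].tolist(),c["R"].tolist(),c["t"].tolist())
    for q in("breaker_1","button_top_1","green_tray","red_tray","ecu_case"):
        for d in spot_in(n,q): print(q,round(d["conf"],2),np.round(d["xy"]).tolist())
print(current_clock())
E
```

```text
pics
top [[459.5789485967927, 0.0, 318.0486239896591], [0.0, 459.5789485967927, 234.56077339475812], [0.0, 0.0, 1.0]] [[-0.0046103511378140375, -0.9999826140533021, -0.0036764457714788634], [-0.9992555425813295, 0.0047477579525092755, -0.03828602114240954], [0.03830281037833521, 0.003497196813013663, -0.9992600584090072]] [0.0012088256627007614, 0.5008915176603365, 1.0401641505631007]
breaker_1 0.9 [412.0, 336.0]
breaker_1 0.88 [262.0, 267.0]
breaker_1 0.84 [372.0, 259.0]
breaker_1 0.82 [259.0, 188.0]
breaker_1 0.74 [313.0, 264.0]
breaker_1 0.68 [315.0, 201.0]
breaker_1 0.57 [220.0, 320.0]
green_tray 0.68 [469.0, 225.0]
red_tray 0.77 [160.0, 230.0]
ecu_case 0.65 [324.0, 121.0]
scene [[447.66782251915146, 0.0, 318.6876776911077], [0.0, 447.66782251915146, 239.9198679072686], [0.0, 0.0, 1.0]] [[-0.741219433295174, 0.6710367607622006, 0.01741888088695067], [0.49788390797214693, 0.5669912186788956, -0.6562260068935117], [-0.4502281264958505, -0.4777348884546675, -0.7543633146337664]] [0.39431924902154375, -0.23184139184769512, 1.0894299693637732]
breaker_1 0.98 [304.0, 263.0]
breaker_1 0.92 [341.0, 143.0]
breaker_1 0.74 [335.0, 329.0]
breaker_1 0.68 [307.0, 200.0]
breaker_1 0.68 [361.0, 233.0]
breaker_1 0.61 [406.0, 266.0]
breaker_1 0.55 [488.0, 259.0]
button_top_1 0.61 [294.0, 261.0]
button_top_1 0.54 [304.0, 266.0]
green_tray 0.71 [212.0, 164.0]
green_tray 0.69 [210.0, 319.0]
red_tray 0.61 [484.0, 393.0]
red_tray 0.41 [159.0, 246.0]
red_tray 0.3 [316.0, 414.0]
ecu_case 0.68 [209.0, 320.0]
0.6
```

View pics/top0.png

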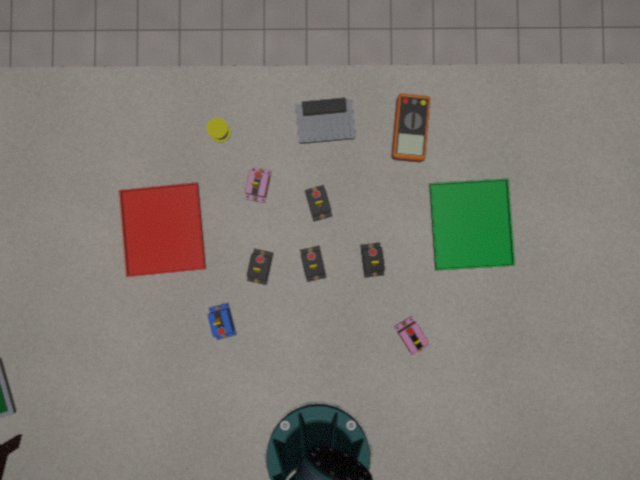

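View pics/scene0.png

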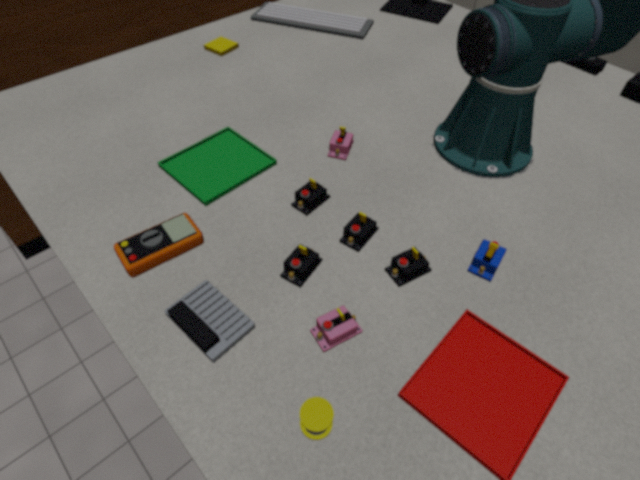

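The top view shows four black breakers at about (318,203), (260,267), (313,264) and (372,259). The blue one at (221,321) and the pink ones at (258,185) and (411,335) are look-alikes, and all levers look up. The scene view shows the same four black ones and no fifth.

```bash
cat > h.py <<'E'
from bench import *
import cv2,numpy as np
HOME=[1.225,0.359,1.51,0,1.272,-0.115]
def cloud(c):
    K=c["intrinsics"];z=c["range_z"];v,u=np.mgrid[:480,:640]
    P=np.stack([(u-K[0,2])/K[0,0]*z,(v-K[1,2])/K[1,1]*z,z],-1)
    return (P-c["t"])@c["R"]
def ray(c,uv,h):
    d=c["R"].T@np.linalg.solve(c["intrinsics"],[uv[0],uv[1],1]);o=-c["R"].T@c["t"]
    return (o+d*(h-o[2])/d[2])[:2]
def detect(cam="top",verbose=False):
    """black breakers: dicts xy, yaw, btn, lev (mean lever x in breaker frame)"""
    c=capture(cam);W=cloud(c);hsv=cv2.cvtColor(c["image"],cv2.COLOR_BGR2HSV).astype(int);H,S,V=hsv[...,0],hsv[...,1],hsv[...,2]
    out=[]
    for d in silhouettes(cam,"breaker_1"):
        m=cv2.dilate(d["region"].astype(np.uint8),np.ones((3,3)))>0
        valid=m&(c["range_z"]>0)
        if m.sum()<80: continue
        bl=m&(V<80)
        red=m&(S>120)&(V>90)&((H<8)|(H>172)); yel=m&(S>110)&(V>90)&(H>20)&(H<36)
        top=valid&(abs(W[...,2]-.034)<.006)
        if bl.sum()<.35*m.sum() or red.sum()<4 or top.sum()<40: continue
        v,u=np.nonzero(red);btn=ray(c,(u.mean(),v.mean()),.041)
        r=cv2.minAreaRect((W[top][:,:2]*1000).astype(np.float32))
        p=np.array(r[0])/1000;dr=btn-p
        a=np.radians(r[2])
        # long side of case (54 vs 46) is ambiguous: take the rect axis nearest button direction
        a0=np.arctan2(dr[1],dr[0]);a+=np.round((a0-a)/(np.pi/2))*np.pi/2
        ax=np.array([np.cos(a),np.sin(a)])
        Y=W[yel&valid];lx=(Y[:,:2]-p)@ax;s=Y[:,2]>.044
        lev=float(np.median(lx[s])) if s.sum()>1 else None
        if any(np.linalg.norm(o["xy"]-p)<.03 for o in out): continue
        out.append(dict(xy=p,yaw=a,btn=btn,lev=lev,bx=dr@ax,by=dr@[-ax[1],ax[0]],sz=r[1],conf=d["conf"],zt=float(np.median(W[top][:,2]))))
        if verbose: print(np.round(p,4),"yaw",round(np.degrees(a),1),round(np.degrees(a0),1),"btn",np.round(btn,4),"b in frame",round(out[-1]["bx"],4),round(out[-1]["by"],4),"lev",lev,len(Y),"sz",np.round(r[1],1),"zt",round(out[-1]["zt"],4),round(d["conf"],2))
    return out
def quat(yaw): # tool down, tool y axis at yaw+90deg (mod 180)
    yaw=(yaw+np.pi/2)%np.pi-np.pi/2
    return [float(np.cos(yaw/2)),float(np.sin(yaw/2)),0.,0.]
E
python3 - <<'E'
from h import *
for cam in("top","scene"):
    print(cam);detect(cam,True)
c=capture("top");W=cloud(c)
hsv=cv2.cvtColor(c["image"],cv2.COLOR_BGR2HSV).astype(int)
for n,lo,hi in(("g",50,70),("r",-1,5)):
    m=((hsv[...,0]>=lo)&(hsv[...,0]<=hi)&(hsv[...,1]>150)).astype(np.uint8)
    cs=max(cv2.findContours(m,0,2)[0],key=cv2.contourArea)
    q=np.array([ray(c,x[0],.010) for x in cs])*1000
    print(n,cv2.minAreaRect(q.astype(np.float32)))
w=capture("wrist");print(w["t"],(-w["R"].T@w["t"]),w["R"][2],current_position(),current_orientation())
E
```

```text
top
[ 0.4433 -0.1247] yaw 6.7 9.6 btn [ 0.4611 -0.1217] b in frame 0.018 0.0009 lev -0.00441360766077434 25 sz [53.7 46.3] zt 0.0332 0.76
[0.4354 0.0102] yaw 12.3 14.0 btn [0.4532 0.0147] b in frame 0.0183 0.0006 lev -0.004080763691742708 26 sz [53.7 45.8] zt 0.0331 0.74
[0.4294 0.1314] yaw -13.1 -9.5 btn [0.4462 0.1285] b in frame 0.017 0.0011 lev -0.004335573364037691 27 sz [46.2 53.6] zt 0.0334 0.73
[ 0.5747 -0.0023] yaw 15.7 17.4 btn [0.592  0.0031] b in frame 0.0181 0.0005 lev -0.005127724388674475 27 sz [54.4 45.7] zt 0.0333 0.69
scene
[0.4291 0.1318] yaw -13.1 -8.3 btn [0.4477 0.1291] b in frame 0.0187 0.0016 lev -0.003456587695566197 30 sz [46.4 55.4] zt 0.0335 0.91
[ 0.4436 -0.124 ] yaw 7.1 11.5 btn [ 0.4621 -0.1202] b in frame 0.0189 0.0015 lev -0.002502500510387336 15 sz [55.6 48.1] zt 0.0335 0.79
[ 0.5742 -0.0017] yaw 16.3 18.9 btn [0.5922 0.0044] b in frame 0.019 0.0009 lev -0.002896708812804929 33 sz [55.5 46.3] zt 0.0336 0.73
[0.4361 0.011 ] yaw 12.0 15.5 btn [0.4541 0.016 ] b in frame 0.0187 0.0012 lev -0.003852717810342507 23 sz [54.9 45.6] zt 0.0336 0.68
g ((523.4717407226562, -351.7223815917969), (195.56527709960938, 177.62734985351562), 3.127096176147461)
r ((515.3497924804688, 356.3582763671875), (197.00807189941406, 178.98184204101562), 5.3313422203063965)
[-0.60029707 -0.03281021  0.39096981] [0.06152317 0.60200533 0.38483107] [ 0.27364233 -0.063921   -0.95970515] [0.13723116 0.58404693 0.1963352 ] [ 1.15115186e-01  9.93352148e-01 -5.99576100e-05 -6.57963242e-06]
```

```bash
cat >> h.py <<'E'
def q2(xyz,yaw):
    """quaternion of the two half-turn grasps that needs the least joint motion"""
    best=None;cur=np.array(current_joint_pos())
    for k in(0,np.pi):
        y=yaw+k;q=[float(np.cos(y/2)),float(np.sin(y/2)),0.,0.]
        j=inverse_kinematics(list(xyz),q)
        if j is None: continue
        s=np.max(abs(np.array(j)-cur))
        if best is None or s<best[0]: best=(s,q)
    return best[1]
def near(L,p): 
    o=min(L,key=lambda o:np.linalg.norm(o["xy"]-p)); return o if np.linalg.norm(o["xy"]-p)<.075 else None
def fr(o,x,z,y=0):
    c,s=np.cos(o["yaw"]),np.sin(o["yaw"]);return [float(o["xy"][0]+c*x-s*y),float(o["xy"][1]+s*x+c*y),z]
E
cat > press.py <<'E'
from h import *
import sys
P=[(.4294,.1314),(.4354,.0102),(.5747,-.0023),(.4433,-.1247)]
for i in map(int,sys.argv[1:]):
    goto_joints(HOME);L=detect("top");o=near(L,P[i])
    if o is None: print(i,"not seen",[x["xy"] for x in L]);break
    print(i,"moved",np.round(np.linalg.norm(o["xy"]-P[i]),4),"n",len(L))
    move_gripper(0.0)
    b=fr(o,.018,.07);q=q2(b,o["yaw"]);move_ptp([b[0],b[1],.10],q)
    servo_line([b[0],b[1],.046],q,.1)
    f0=np.array(current_force())
    hit=servo_line([b[0],b[1],.0335],q,.015,9)
    print(hit,np.round(current_position(),4),np.round(current_force()-f0,1))
    sleep(.2)
    servo_line([b[0],b[1],.10],q,.15)
goto_joints(HOME);detect("top",True);print(current_clock())
E
python3 press.py 0
```

```text
0 moved 0.0002 n 4
False [0.447  0.1278 0.0335] [ 0.6  0.6 -0.5]
[ 0.5745 -0.0024] yaw 15.7 17.4 btn [0.592  0.0031] b in frame 0.0183 0.0006 lev -0.004486044712408085 25 sz [54.4 45.7] zt 0.0331 0.88
[0.4354 0.0102] yaw 11.9 14.0 btn [0.4532 0.0147] b in frame 0.0183 0.0007 lev -0.003933724500256175 26 sz [53.8 45.8] zt 0.0331 0.77
[ 0.4434 -0.125 ] yaw 7.0 11.1 btn [ 0.461  -0.1215] b in frame 0.0179 0.0013 lev -0.004290926383636348 24 sz [53.8 46. ] zt 0.033 0.7
[0.4293 0.1314] yaw -12.2 -8.7 btn [0.4463 0.1288] b in frame 0.0171 0.001 lev -0.0044513323838057985 28 sz [46.  53.9] zt 0.0332 0.64
9.1917
```

```bash
python3 - <<'E'
from h import *
print(current_finger_gap(),current_grip_force())
move_gripper(0.0);print(current_finger_gap())
L=detect();o=near(L,(.4294,.1314))
b=fr(o,.018,.10);q=q2(b,o["yaw"]);move_ptp([b[0],b[1],.10],q)
servo_line([b[0],b[1],.050],q,.1);print(current_position(),current_finger_gap())
c=capture("wrist");cv2.imwrite("pics/w1.png",c["image"])
s=capture("scene");i=s["image"];p=s["R"]@[*b[:2],.04]+s["t"];u=(s["intrinsics"]@p)[:2]/p[2];u=u.astype(int);print(u)
cv2.imwrite("pics/s1.png",cv2.resize(i[u[1]-60:u[1]+60,u[0]-80:u[0]+80],None,fx=4,fy=4))
E
```

```text
3.8781459147661725e-05 0.0
0.00010587904681989856
[0.44698299 0.12783795 0.0501418 ] 0.0006865157937914347
[402 260]
```

View pics/w1.png

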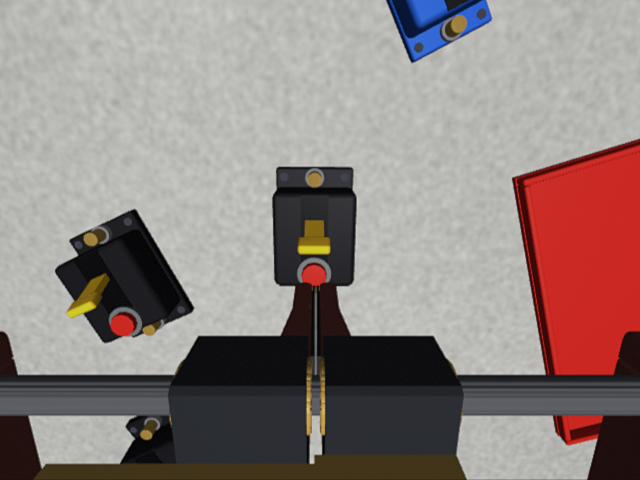

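View pics/s1.png

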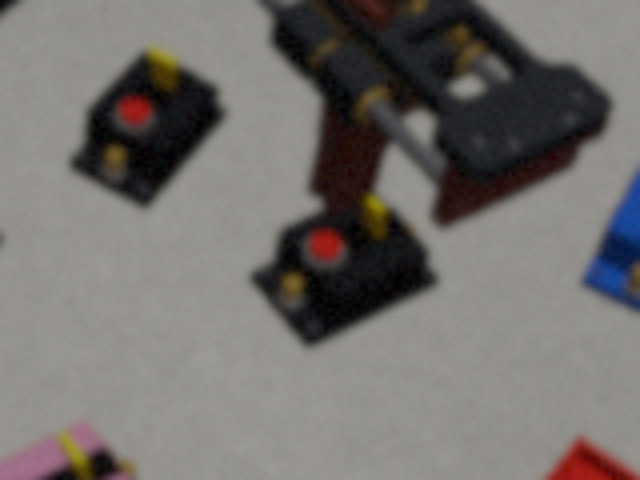

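```bash
python3 - <<'E'
from h import *
o=dict(xy=np.array([.4293,.1314]),yaw=np.radians(-12.6))
ax=np.array([np.cos(o["yaw"]),np.sin(o["yaw"])]);ay=np.array([-ax[1],ax[0]])
def show(tag):
  for cam in("scene","wrist","top"):
    c=capture(cam);W=cloud(c);d=W[...,:2]-o["xy"];x=d@ax;y=d@ay;z=W[...,2]
    for lo in(.046,.055,.062,.07,.08):
        m=(c["range_z"]>0)&(z>lo)&(z<lo+.008)&(abs(x)<.05)&(abs(y)<.04)
        if m.sum(): print(tag,cam,lo,m.sum(),"x",np.round([x[m].min(),np.median(x[m]),x[m].max()],4),"y",np.round([y[m].min(),y[m].max()],4))
show("now")
print(current_position(),current_orientation(),current_joint_pos())
E
```

```text
now scene 0.046 9 x [-0.0055 -0.0048 -0.0034] y [-0.0053  0.0045]
now scene 0.055 19 x [-0.0067 -0.0033 -0.0017] y [-0.0013  0.0082]
now scene 0.07 2 x [0.0294 0.0297 0.03  ] y [-0.0039  0.0094]
now scene 0.08 54 x [0.0057 0.0256 0.03  ] y [-0.0072  0.011 ]
now wrist 0.046 156 x [-0.0106 -0.0093 -0.0075] y [-0.0082  0.0068]
now wrist 0.055 462 x [-0.009  -0.0063 -0.0025] y [-0.0082  0.0077]
now wrist 0.062 12 x [-0.007  -0.006  -0.0054] y [-0.006   0.0046]
now wrist 0.07 47 x [0.0061 0.0071 0.0191] y [-0.0078  0.0085]
now wrist 0.08 314 x [0.0056 0.0064 0.0275] y [-0.0085  0.0096]
[0.44735286 0.12768019 0.05056967] [1.06000049e-01 9.94365923e-01 1.53278213e-04 6.13593504e-04] [ 1.29360688e-01  3.68256550e-01  1.95571343e+00  1.60294760e-05
  8.16357828e-01 -1.22904744e+00]
```

The wrist view shows the fingers over the red button at (314,275), about 25 mm higher than the TCP reading says. The scene crop, with the tip near (345,205), agrees, so the press never touched. I'll now press down to contact from the current position and measure that offset.

```bash
python3 - <<'E'
from h import *
p=current_position();b=[.44698,.12784];q=list(current_orientation())
f0=np.array(current_force());z=.046
for z in np.arange(.030,-.004,-.0025):
    hit=servo_line([*b,float(z)],q,.02,9)
    print(hit,round(current_position()[2],4),np.round(current_force()-f0,1))
    if hit: break
print(current_finger_gap())
servo_line([*b,.08],q,.15)
goto_joints(HOME);detect("top",True);print(current_clock())
E
```

```text
False 0.0301 [-1.1 -0.2  0.1]
False 0.0274 [-0.3 -0.7  0.4]
False 0.0249 [0.5 0.4 0.8]
False 0.0223 [ 0.1 -1.4  0.5]
False 0.0199 [-0.1  0.3  0.5]
False 0.0174 [-0.7 -0.2  0.8]
False 0.015 [0.7 0.5 2.6]
False 0.0126 [ 0.6 -0.4  3.4]
False 0.01 [ 1.2 -0.5  4.3]
True 0.0096 [-3.4 -0.1 20.3]
0.0006705577925036122
[0.4293 0.1315] yaw -12.1 -9.9 btn [0.4462 0.1285] b in frame 0.0171 0.0007 lev -0.004181346280712233 27 sz [46.5 53.5] zt 0.0333 0.83
[0.4354 0.0103] yaw 12.3 13.8 btn [0.4529 0.0146] b in frame 0.0181 0.0005 lev -0.004056260400878841 26 sz [53.7 45.9] zt 0.0332 0.69
[ 0.4433 -0.1249] yaw 7.0 10.3 btn [ 0.4611 -0.1217] b in frame 0.018 0.001 lev -0.004298013503064301 25 sz [53.7 46. ] zt 0.0333 0.66
[ 0.5743 -0.0024] yaw 15.7 17.3 btn [0.592  0.0031] b in frame 0.0185 0.0005 lev -0.00460218613066348 26 sz [54.1 45.6] zt 0.0333 0.62
18.7417
```

```bash
sed -i 's/servo_line(\[b\[0\],b\[1\],.046\],q,.1)/servo_line([b[0],b[1],.020],q,.1)/; s/.0335\],q,.015,9/.003],q,.02,9/' press.py; python3 press.py 1 2 3
```

```text
1 moved 0.0002 n 4
True [0.4534 0.014  0.0098] [-1.5 -0.1 11.8]
2 moved 0.0005 n 4
True [0.5921 0.0025 0.01  ] [-1.8  0.2  6.7]
3 moved 0.0001 n 4
True [ 0.4617 -0.1227  0.0099] [-1.4  1.3  9.3]
[ 0.4433 -0.1246] yaw 7.0 9.2 btn [ 0.4611 -0.1217] b in frame 0.018 0.0007 lev -0.03166129780251503 64 sz [53.7 46.1] zt 0.0331 0.84
[ 0.5743 -0.0025] yaw 15.7 17.0 btn [0.5918 0.0029] b in frame 0.0183 0.0004 lev -0.031988244857211 60 sz [54.4 45.7] zt 0.0334 0.82
[0.4354 0.0102] yaw 12.3 14.0 btn [0.4532 0.0147] b in frame 0.0183 0.0005 lev -0.03124070534215573 65 sz [53.8 45.8] zt 0.0334 0.79
[0.4293 0.1311] yaw -12.0 -8.8 btn [0.4462 0.1285] b in frame 0.0171 0.001 lev -0.0042111126735706024 27 sz [45.7 53.7] zt 0.0333 0.62
42.975
```

```bash
cat > lever.py <<'E'
from h import *
import sys
OFF=.0262
P=[(.4294,.1314),(.4354,.0102),(.5747,-.0023),(.4433,-.1247)]
for i in map(int,sys.argv[1:]):
    goto_joints(HOME);L=detect("top");o=near(L,P[i])
    if o is None: print(i,"not seen",[x["xy"] for x in L]);break
    print(i,"moved",np.round(np.linalg.norm(o["xy"]-P[i]),4),"lev",o["lev"])
    move_gripper(0.0)
    w=[fr(o,x,z-OFF) for x,z in((-.056,.10),(-.056,.043),(-.036,.046),(-.020,.051))]
    q=q2(w[1],o["yaw"]);move_ptp(w[0],q);servo_line(w[1],q,.1)
    for p,r in((w[2],.05),(w[3],.03)):
        print(servo_line(p,q,r,6),np.round(current_position(),4))
    sleep(.2)
    servo_line(fr(o,-.045,.053-OFF),q,.1);servo_line(fr(o,-.05,.11-OFF),q,.2)
goto_joints(HOME);detect("top",True);print(current_clock())
E
python3 lever.py 3
```

```text
3 moved 0.0002 lev -0.03172547129077634
False [ 0.408  -0.1296  0.0199]
False [ 0.4236 -0.1274  0.0248]
[ 0.4283 -0.1127] yaw 7.1 11.0 btn [ 0.446  -0.1093] b in frame 0.018 0.0012 lev -0.004006073322104139 26 sz [53.6 45.6] zt 0.033 0.95
[0.4355 0.0102] yaw 12.3 13.9 btn [0.4529 0.0146] b in frame 0.018 0.0005 lev -0.031186759046696107 64 sz [53.6 45.8] zt 0.0333 0.89
[0.4292 0.1312] yaw -12.3 -8.8 btn [0.4462 0.1285] b in frame 0.0172 0.0011 lev -0.0040501765805241036 29 sz [45.9 53.6] zt 0.0335 0.67
[ 0.5746 -0.0023] yaw 15.7 17.5 btn [0.5917 0.0031] b in frame 0.0179 0.0005 lev -0.03200600342499167 61 sz [54.1 45.6] zt 0.0333 0.56
52.0833
```

```bash
python3 lever.py 1 2
```

```text
1 moved 0.0001 lev -0.032366426028063604
False [0.4006 0.0026 0.0199]
False [0.4159 0.0061 0.0248]
2 moved 0.0004 lev -0.032189920263150304
False [ 0.54   -0.0121  0.0199]
False [ 0.5551 -0.0078  0.0248]
[ 0.4284 -0.113 ] yaw 6.8 11.8 btn [ 0.446  -0.1093] b in frame 0.0179 0.0016 lev -0.004209818225463807 27 sz [53.5 46.2] zt 0.0331 0.94
[0.4292 0.1316] yaw -12.4 -10.1 btn [0.4462 0.1285] b in frame 0.0173 0.0007 lev -0.0038639933464801237 28 sz [46.  53.9] zt 0.0335 0.9
[ 0.5748 -0.0023] yaw 15.6 18.6 btn [0.5922 0.0035] b in frame 0.0183 0.0009 lev -0.004435811423100554 28 sz [54.2 45.7] zt 0.0332 0.84
[0.4358 0.0102] yaw 12.2 14.7 btn [0.4531 0.0148] b in frame 0.0179 0.0008 lev -0.00411865225208983 27 sz [54.  45.6] zt 0.0333 0.59
68.8417
```

```bash
cat > place.py <<'E'
from h import *
import sys
OFF=.0262
P=[(.4294,.1314),(.4354,.0102),(.5747,-.0023),(.4284,-.113)]
G=(np.array([.5235,-.3517]),np.radians(3.1));R=(np.array([.5153,.3564]),np.radians(5.3))
T={0:(R,0,0),1:(G,-.046,-.038),2:(G,.046,-.038),3:(G,-.046,.038)}
for i in map(int,sys.argv[1:]):
    goto_joints(HOME);L=detect("top");o=near(L,P[i])
    if o is None: print(i,"not seen",[x["xy"] for x in L]);break
    print(i,"moved",np.round(np.linalg.norm(o["xy"]-P[i]),4),"lev",o["lev"])
    move_gripper(.068)
    a,g=fr(o,0,.12-OFF),fr(o,0,.015-OFF)
    q=q2(g,o["yaw"]);move_ptp(a,q)
    if servo_line(g,q,.1,8): print("touched",current_position())
    move_gripper(0.02);print("gap",round(current_finger_gap(),4),"grip",current_grip_force())
    servo_line(a,q,.15)
    print("gap",round(current_finger_gap(),4))
    (c,yw),x,y=T[i];t=dict(xy=c,yaw=yw)
    u,v=fr(t,x,.12-OFF,y),fr(t,x,.0185-OFF,y)
    q=q2(v,yw);move_ptp(u,q)
    servo_line([*v[:2],.03-OFF],q,.15)
    print("floor",servo_line(v,q,.03,6),round(current_position()[2]+OFF,4))
    move_gripper(.062);servo_line(u,q,.15)
goto_joints(HOME);detect("top",True);print(current_clock())
E
python3 place.py 1
```

```text
1 moved 0.0003 lev -0.004094305729531934
gap 0.0456 grip 30.000802874565125
gap 0.0457
floor True 0.0192
[ 0.4794 -0.3908] yaw 1.1 0.1 btn [ 0.4979 -0.3907] b in frame 0.0185 -0.0003 lev -0.0029722624292572736 32 sz [53.6 47.1] zt 0.0365 0.88
[ 0.4283 -0.1126] yaw 6.7 9.7 btn [ 0.446  -0.1095] b in frame 0.0179 0.0009 lev -0.004064253907288692 28 sz [53.6 45.9] zt 0.0331 0.8
[ 0.5746 -0.0023] yaw 15.6 18.4 btn [0.5922 0.0035] b in frame 0.0185 0.0009 lev -0.004298077538047765 27 sz [54.  45.6] zt 0.0331 0.78
[0.4292 0.1314] yaw -12.3 -9.6 btn [0.4462 0.1285] b in frame 0.0172 0.0008 lev -0.004120703873783063 28 sz [46. 54.] zt 0.0331 0.63
82.8583
```

```bash
python3 place.py 2 3 0; python3 - <<'E'
from h import *
c=capture("top");cv2.imwrite("pics/end_top.png",c["image"])
E
```

```text
2 moved 0.0002 lev -0.004438678639117493
gap 0.0456 grip 30.00061333179474
gap 0.0461
floor True 0.0193
3 moved 0.0002 lev -0.0039304011503197775
gap 0.0461 grip 30.000950396060944
gap 0.0458
floor True 0.0192
0 moved 0.0003 lev -0.004238449320565286
gap 0.046 grip 30.000978112220764
gap 0.0458
floor True 0.0192
[ 0.4756 -0.316 ] yaw 4.3 4.0 btn [ 0.4939 -0.3147] b in frame 0.0184 -0.0001 lev -0.00478510798986446 37 sz [54.  47.7] zt 0.0367 0.82
[ 0.4839 -0.3903] yaw 0.1 -1.4 btn [ 0.4978 -0.3907] b in frame 0.0139 -0.0004 lev -0.008465392934432606 34 sz [62.7 49. ] zt 0.0366 0.81
[ 0.5713 -0.3859] yaw 1.4 0.9 btn [ 0.5893 -0.3856] b in frame 0.018 -0.0002 lev -0.003777643878871464 33 sz [54.3 47. ] zt 0.0364 0.67
[0.5172 0.3568] yaw -84.7 -86.9 btn [0.5175 0.3502] b in frame 0.0066 -0.0003 lev -0.00041258882969453327 26 sz [57.2 47.4] zt 0.0369 0.61
118.7833
```

View pics/end_top.png

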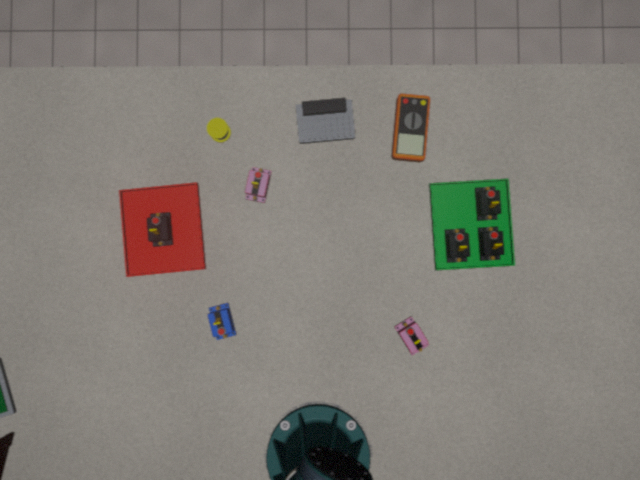

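The final top view shows three breakers lying flat in the green tray at (488,203), (457,245) and (491,243), and one in the red tray at (159,228). All their levers are up, and the control unit, multimeter and solder look unmoved.

```bash
python3 -c "from bench import *; print(close_job())"
```

```text
the job is handed in; nothing more can be done
None
```

The job is handed in at about 119 s: the three sound breakers, their dropped levers reset, are in the green tray and the one worn-out breaker is in the red tray, all flat with levers up and the bystanders unmoved in the last picture.

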